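Candle an egg: touch the dish to the lamp collar and turn it a quarter turn

ROBOT

A 7-joint arm with a two-finger parallel gripper is mounted at the origin on the work surface. World frame = base frame: x ahead of the robot, y to its left, z up, the work surface at z = 0. Lengths are in m, angles in rad, forces in N, time in s.
With the tool pointing down it reaches from about 0.4 to 0.85 m from the base axis. Payload 10.4 kg.
Tool frame: the origin (TCP) lies where the fingers leave the gripper's body, on its centre line; the fingertips stand 73 mm ahead of it and the grasp point (between the pads) lies 54 mm ahead of it; z points along the fingers, y is the line along which they close (so a half turn about z gives the same grasp; the last joint's range is limited). The gripper opens to 85 mm and grips with 20 to 120 N. Pads are 22 mm wide; open, the fingers measure 114 mm over their backs; the gripper's body (76 mm by 85 mm) begins 54 mm behind the grasp point. The pads swing forward as they close: fully open they stand 13 mm farther back than shut.
Start: joints at [-1.34, 0.332, -0.065, 1.46, 0.022, 1.35, -0.088], TCP at [0.157, 0.605, 0.304] pointing down, gripper open.
Joint ranges: [-2.6, 2.6], [-0.5, 2.12], [-1.47, 1.34], [0.16, 2.42], [-1.27, 4.41], [0.06, 2.06], [-2.6, 2.6]. Speed limits (rad/s): [2.22, 2.22, 2.79, 2.79, 3.14, 3.14, 3.14].

INTERFACE

Orientations are given as a unit quaternion [w, x, y, z].
In Python, from plant import r gives the robot as it stands.
- The arm moves only by the tool apply_moves, never from a script. Its argument "motion" is a list of rows, each a list of 5 numbers: the shift along the tool's x, y, z in parts of the range, where 1.0 means 1000 mm, then the turn about the tool's z in fractions of the full range, 1 being 2 pi rad, then the opening, from 0 (shut) to 1 (fully open). In form: [[tx, ty, tz, twist, fingers], ...]. A call has 1 to 20 rows; each row is the pose to reach, as a shift and turn from the pose commanded when the call began, along the tool's axes at that moment; what a row does not reach only later rows make up. A row lasts 1/8 s, in which the tool goes at most 62.5 mm and 10.7 degrees, less where a joint would pass 70% of its speed; a pose out of reach is approached as far as the arm can. A shift or turn number past 1, either way, is cut back to 1. A call with a gripper value outside its range is refused whole. The fingers move at their own pace and stop on an object; the grip force is fixed at half the most. Time passes only in rows, so rows that repeat a pose let the fingers close. It gives the time, the measured TCP pose, the force, the opening and the grip force at its end, in the units of the state.
- r.state(): the state, without advancing time (a new reading comes with each control period).
- r.camera(name): name is "side" or "top"; returns (picture, depth): 420x560x3 uint8, red, green, blue; 420x560 float32, m along the optical axis (not along the pixel's ray), 0 where there is no reading.
- r.get_calibration(name): a dict with "fx", "fy", "cx", "cy" (pixels), "rvec" (rotation vector, rad) and "tvec" (3), from world to camera coordinates, as OpenCV has them. Camera axes: x right, y down, z forward; pixel columns grow to the right and rows downward; lengths in m; the calibration is good to about 2 mm. A picture is of the moment at which its call begins. get_calibration takes no time and is no camera call.
- r.job_done(): hands the job in; it is judged then, once.
Trained networks look in the newest picture that a camera, given by its name, has taken for a name from the list of things; names that differ only in an ending like _2 or _b are one class to them, and where a whole thing is asked for, a point or a joint stands for the part that bears it (a point fixed in the world has none). Each returns a list of dicts, best first, with "confidence" (0 to 1); they miss things now and then, are a little off and sometimes report something else, mostly with a low value. They report only what shows in the picture. A call takes as long as a camera call.
- r.silhouettes(thing, camera): "pixels" (420x560 bool, what is visible of it) and "centre" ([column, row] in pixels, amid what is visible of it).
The state is a dict: "t": time; "q": joint angles; "qvel": joint speeds; "tau": joint torques, N m; "ee_pos": TCP position; "orientation": TCP orientation; "wrist_force": force on the tool from outside, world axes, zero at the start; "wrist_torque": the same for the moment, N m; "gripper_width": opening from 0.0 (shut) to 1.0 (fully open); "finger_force": force on a finger pad.
Only numpy, scipy, OpenCV 4.12 (cv2) and the standard library are available. Lean on these libraries where they do the work, as an engineer would, in place of code of your own. Each camera call takes 0.05 s, during which the arm holds its last target. There are 200 camera calls.

TASK

An egg lies loose in the wire-framed candling dish: pick the dish up by the grip bar on top and, with the bar pointing at the candling lamp, bring it forward until you feel its rim touch the middle of the sprung rubber collar on the lamp's hood. Keeping the rim lightly against the collar, turn the dish a quarter turn, either way, so that the bar stands square across the beam and the egg shows its side to the lamp. Keep the dish level and the egg in the middle and untouched throughout, do not shove the collar or disturb the other things on the bench, and finish while still holding the dish there in the air, touching the collar.

Things in the scene. Friction and masses are not known exactly. Their poses are not given: they have to be found in the camera images.
- dish: Candling dish: shallow round steel, 132 mm across, the rim's outer edge 24 mm above the underside; foot ring 76 mm across. Inside, a flat middle 26 mm across at 6 mm height, then a gently rising saucer. Four 4.5 mm wire legs rise from the rim, at 45 degrees to x and y, to a bar above. 0.22 to 0.35 kg, balanced. Origin: centre of the underside; x along the bar, z up.
- dish_grip (a point): Middle of the dish's black grip bar, 122 mm straight above the dish's origin. The bar is level, 84 mm long (along the dish's x), 14 mm thick (y), 18 mm tall, with flat sides; nothing stands beside it.
- egg: Brown hen's egg, 57 mm long, 44 mm thick, about 0.06 kg, lying loose on its side in the dish's middle, its length (its x axis) roughly along the grip bar. It rolls if the dish is tipped or jerked. Origin on its underside as first laid.
- egg_center (a point): Middle of the egg.
- lamp: Candling lamp, fixed: grey round housing 104 mm across, 225 mm high, from 45 mm before to 97 mm behind a column; base 170 x 150 mm. Its level beam runs along the lamp's -x axis, 170 mm above the bench, over y = 0 of its frame. In front a steel pull-out hood with a rubber collar at its end. Origin: centre of the base's underside, below the column; z up.
- lamp_beam (a point): Point on the beam's centre line, 170 mm above the lamp's origin, inside the housing. From here the flat face of the collar, round, black, 53 mm across with a lit lens, lies 105 to 135 mm away along the lamp's -x: set differently each time and not told, so feel for it. It is sprung: it begins to give at 0.6 N and has given 12 mm at 2.4 N; then it is solid. The hood stays put.
- carton: Bystander: grey-brown pulp tray section with five eggs, 96 x 144 mm, 65 mm high. Origin: centre of its underside.
- tape: Bystander: roll of packing tape lying flat, 100 mm across, 48 mm high. Origin: centre of its underside.
- tub: Bystander: white lidded plastic tub, 72 mm across, 100 mm high. Origin: centre of its underside.

How it is judged:
On the way, in this order (a step that is already met when the one before it is completed fails the run):
1. the dish is lifted off the bench in the fingers, level, with the egg in the middle (height (world z) of dish above 0.03 m and contact force between the fingers and dish above 1 N and angle between dish's own z axis and vertical below 0.1 rad and horizontal distance between egg_center and dish below 0.015 m), for 0.2 s.
2. the rim touches the lamp's collar near its middle with the grip bar pointing at the lamp (contact force between dish and lamp above 0.2 N and y of dish in the frame of lamp between -0.02 and 0.02 m and z of dish in the frame of lamp between 0.122 and 0.168 m and x of dish in the frame of lamp below -0.15 m and angle between the x axis of dish and the x axis of lamp, either way round below 0.2 rad and angle between dish's own z axis and vertical below 0.1 rad and horizontal distance between egg_center and dish below 0.015 m), for 0.3 s.
3. half way through the turn the rim is still against the collar, the dish level and the egg in the middle (contact force between dish and lamp above 0.1 N and y of dish in the frame of lamp between -0.02 and 0.02 m and z of dish in the frame of lamp between 0.122 and 0.168 m and x of dish in the frame of lamp below -0.15 m and angle between the x axis of dish and the x axis of lamp, either way round between 0.5 and 1.1 rad and angle between dish's own z axis and vertical below 0.1 rad and horizontal distance between egg_center and dish below 0.015 m), for 0.05 s.
At the end, for the whole second after the job is handed in: The dish is held still in the air in the fingers, rim touching the lamp's collar near its middle (0.2 to 8 N; within 20 mm), level within 0.1 rad, grip bar square across the beam within 0.15 rad; the egg rests within 15 mm of the dish's middle, along the bar within 0.5 rad (contact force between the fingers and dish above 1 N and contact force between dish and lamp between 0.2 and 8 N and y of dish in the frame of lamp between -0.02 and 0.02 m and z of dish in the frame of lamp between 0.122 and 0.168 m and x of dish in the frame of lamp below -0.15 m and angle between the x axis of dish and the x axis of lamp, either way round above 1.42 rad and angle between dish's own z axis and vertical below 0.1 rad and horizontal distance between egg_center and dish below 0.015 m and angle between the x axis of egg and the x axis of dish, either way round below 0.5 rad and linear speed of dish below 0.03 m/s and angular speed of egg below 0.5 rad/s); the arm keeps its last pose, push and grip.
It fails at once if the dish is tipped by more than 0.2 rad (angle between dish's own z axis and vertical above 0.2 rad).
It fails at once if the egg strays more than 25 mm from the dish's middle (horizontal distance between egg_center and dish above 0.025 m).
It fails at once if the robot touches the egg (contact force between any of the arm, the fingers and egg above 0.3 N).
It fails at once if the lamp is shoved: more than 12 N from the dish or 5 N from the robot (contact force between dish and lamp above 12 N or contact force between any of the arm, the fingers and lamp above 5 N).
It fails at once if a bystander is moved by more than 20 mm (distance of any of carton, tape, tub from where it was at the start of the episode above 0.02 m).
It also fails if it takes over 67 s, if anything falls off the work surface, if the arm or the gripper's body presses on something with over 40 N, if the wrist force passes 120 N, or if a joint passes its speed limit or range.

## Working session

There is one attempt and no reset: what is moved stays moved. The work goes in short steps, Python scripts to look and compute and a tool call to move; the robot and the scene stay as the last step left them, time stands still between calls to the robot, and variables do not carry over. Pictures are saved under pics/ and viewed, at most 10 in all, crops included, and the job is handed in when it is done.

Besides the shell and the picture viewer there is one more tool, called after "Call:" by a JSON object that holds its "name" and its "arguments". apply_moves: Moves the arm, as the interface text tells. Its arguments: {"type":"object","properties":{"motion":{"type":"array","items":{"type":"array","items":{"type":"number"}}}},"required":["motion"]}

```bash
mkdir -p pics; cat > h.py <<'E'
import numpy as np, cv2
from plant import r
def cal(n):
    c=r.get_calibration(n); R=cv2.Rodrigues(np.array(c["rvec"],float))[0]; return c,R,np.array(c["tvec"],float).ravel()
def cloud(n,d,mask):
    c,R,t=cal(n); v,u=np.nonzero(mask&(d>0)); z=d[v,u]
    P=np.stack([(u-c["cx"])/c["fx"]*z,(v-c["cy"])/c["fy"]*z,z],1)
    return (P-t)@R
E
python3 - <<'E'
from h import *
s=r.state(); print({k:np.round(v,3) for k,v in s.items()})
ims=[]
for n in("side","top"):
    im,d=r.camera(n); ims.append(im); np.save(n+"_d.npy",d)
    cv2.imwrite(f"pics/{n}0.png",im[:,:,::-1])
    c,R,t=cal(n); print(n,"campos",-R.T@t,c["fx"])
    for th in("dish","dish_grip","egg","lamp","lamp_beam","carton","tape","tub"):
        for x in r.silhouettes(th,n)[:2]:
            m=np.asarray(x["pixels"]); P=cloud(n,d,m)
            np.save(f"m_{n}_{th}.npy",m) if x is not None else 0
            if len(P): print(th,round(x["confidence"],2),np.round(x["centre"]),m.sum(),np.round(np.median(P,0),3),np.round(np.percentile(P,2,axis=0),3),np.round(np.percentile(P,98,axis=0),3))
E
```

```text
{'t': np.float64(0.0), 'q': array([-1.34 ,  0.333, -0.065,  1.461,  0.022,  1.35 , -0.089]), 'qvel': array([ 0.001,  0.002, -0.001, -0.   ,  0.001,  0.001,  0.   ]), 'tau': array([-0.0000e+00, -6.2543e+01,  4.9000e-02, -3.9163e+01,  1.6000e-02,
        9.0000e-03, -0.0000e+00]), 'ee_pos': array([0.157, 0.605, 0.303]), 'orientation': array([-0.   ,  0.127,  0.992, -0.001]), 'wrist_force': array([-0.667,  0.123, -0.121]), 'wrist_torque': array([ 0.029,  0.051, -0.048]), 'finger_force': np.float64(0.0), 'gripper_width': np.float64(1.001)}
side campos [ 0.29577967 -1.02670745  0.69990331] 422.23526131919516
dish 0.86 [270. 266.] 981 [ 0.516 -0.12   0.014] [ 0.461 -0.177  0.004] [ 0.58  -0.052  0.131]
dish_grip 0.88 [261. 252.] 1058 [ 0.515 -0.115  0.016] [ 0.461 -0.177  0.003] [ 0.58  -0.049  0.131]
dish_grip 0.35 [364. 248.] 1556 [ 0.778 -0.163  0.043] [ 0.731 -0.219 -0.001] [ 0.845 -0.066  0.063]
egg 0.51 [266. 259.] 254 [ 0.516 -0.128  0.037] [ 0.497 -0.14   0.006] [ 0.538 -0.104  0.051]
lamp 0.62 [246. 170.] 2607 [0.538 0.279 0.097] [0.385 0.17  0.   ] [0.624 0.482 0.222]
lamp_beam 0
[... 683 characters left out ...]
] [ 0.462 -0.173  0.003] [ 0.579 -0.054  0.131]
egg 0.43 [291. 244.] 118 [ 0.51  -0.107  0.041] [ 0.496 -0.13   0.005] [ 0.528 -0.088  0.118]
lamp 0.87 [149. 232.] 4183 [0.532 0.295 0.192] [0.372 0.175 0.001] [0.616 0.472 0.223]
lamp_beam 0.74 [144. 232.] 4114 [0.531 0.294 0.193] [0.364 0.175 0.003] [0.612 0.469 0.223]
carton 0.97 [304. 155.] 1563 [ 0.784 -0.137  0.043] [ 0.733 -0.211  0.003] [ 0.84  -0.064  0.063]
tape 0.95 [410. 280.] 747 [ 0.407 -0.451  0.044] [ 0.363 -0.495 -0.003] [ 0.455 -0.397  0.05 ]
tub 0.74 [288. 244.] 70 [ 0.513 -0.103  0.044] [ 0.501 -0.125  0.035] [ 0.528 -0.088  0.049]
tub 0.66 [401. 221.] 670 [ 0.587 -0.427  0.096] [ 0.558 -0.499 -0.002] [ 0.623 -0.402  0.102]
```

View pics/side0.png

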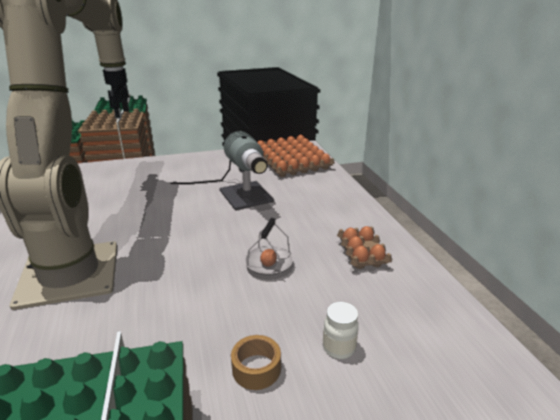

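View pics/top0.png

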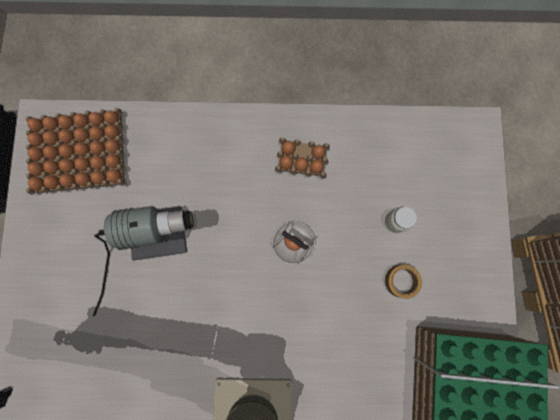

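The side view shows the dish at (270,258), the lamp at (246,165) facing the dish, the carton at (365,246), the tape at (255,365) and the tub at (341,328). In the top view the dish is at (295,241), its bar running from about (283,233) to (310,248), and the collar is at about (190,219). Next I'll fit the geometry.

```bash
python3 - <<'E'
from h import *
from scipy.optimize import least_squares as ls
for n in("top","side"):
    d=np.load(n+"_d.npy")
    P=cloud(n,d,np.load(f"m_{n}_lamp.npy"))
    Q=P[(P[:,2]>.115)&(P[:,2]<.235)&(P[:,1]<.42)]
    # axis: point (x0 at y=.25), angle a of beam dir from -y ; housing radius .052, y>~.26
    H=Q[Q[:,1]>.27]
    def f(p):
        x0,a,z=p; dx=np.cos(a)*(H[:,0]-x0)+np.sin(a)*(H[:,1]-.25)
        return np.hypot(dx,H[:,2]-z)-.052
    s=ls(f,[.53,0,.17],loss="soft_l1",f_scale=.003); print(n,"lamp x0@y=.25,a,z",s.x,len(H),np.std(f(s.x)))
    x0,a,z=s.x
    b=np.array([np.sin(a),-np.cos(a)]) # beam dir (lamp -x)
    al=(Q[:,:2]-[x0,.25])@b; lat=(Q[:,:2]-[x0,.25])@[np.cos(a),np.sin(a)]
    for lo in np.arange(-.16,.09,.01):
        k=(al>lo)&(al<lo+.01)
        if k.sum()>3: print(round(lo,2),k.sum(),"lat",np.round(np.percentile(lat[k],[3,97]),3),"z",np.round(np.percentile(Q[k,2],[3,97]),3))
    B=P[(P[:,2]<.03)]; 
    L=np.stack([(B[:,:2]-[x0,.25])@b,(B[:,:2]-[x0,.25])@[np.cos(a),np.sin(a)]],1)
    print("base",np.round(np.percentile(L,[1,99],axis=0),3),len(B))
    m=cv2.dilate(np.load(f"m_{n}_dish.npy").astype(np.uint8),np.ones((5,5)))>0
    D=cloud(n,d,m)
    bar=D[(D[:,2]>.112)&(D[:,2]<.14)]; c=bar.mean(0); w,v=np.linalg.eigh(np.cov((bar-c)[:,:2].T)); v=v[:,1]
    pr=(bar-c)[:,:2]@v; print("bar",len(bar),c,(np.percentile(pr,[0,100])),"mid",c[:2]+v*(pr.max()+pr.min())/2,"ang",np.degrees(np.arctan2(v[1],v[0])),np.sqrt(w))
    rim=D[(D[:,2]>.018)&(D[:,2]<.03)]
    g=lambda p:np.hypot(rim[:,0]-p[0],rim[:,1]-p[1])-.064
    s=ls(g,[.52,-.115],loss="soft_l1",f_scale=.003); print("rim",len(rim),s.x)
E
python3 - <<'E'
import cv2
a=cv2.imread("pics/top0.png")[205:275,255:335]
b=cv2.imread("pics/side0.png")[210:285,235:315]
cv2.imwrite("pics/c.png",cv2.hconcat([cv2.resize(a,(390,390),interpolation=2),cv2.resize(b,(390,390),interpolation=2)]))
E
```

```text
top lamp x0@y=.25,a,z [0.55502864 0.14859635 0.16873639] 1713 0.006348977009809099
-0.16 16 lat [-0.009  0.005] z [0.172 0.18 ]
-0.14 70 lat [-0.043  0.033] z [0.185 0.216]
-0.13 96 lat [-0.046  0.037] z [0.187 0.221]
-0.12 170 lat [-0.052  0.046] z [0.176 0.224]
-0.11 155 lat [-0.053  0.048] z [0.175 0.224]
-0.1 131 lat [-0.05   0.041] z [0.184 0.223]
-0.09 175 lat [-0.052  0.047] z [0.175 0.224]
-0.08 162 lat [-0.053  0.045] z [0.173 0.224]
-0.07 143 lat [-0.05   0.045] z [0.181 0.225]
-0.06 150 lat [-0.05   0.043] z [0.179 0.225]
-0.05 152 lat [-0.049  0.044] z [0.184 0.222]
-0.04 147 lat [-0.05   0.043] z [0.18  0.222]
-0.03 146 lat [-0.049  0.044] z [0.179 0.222]
-0.02 208 lat [-0.047  0.045] z [0.166 0.22 ]
-0.01 156 lat [-0.039  0.035] z [0.162 0.21 ]
0.0 90 lat [-0.029  0.026] z [0.177 0.202]
0.01 84 lat [-0.029  0.028] z [0.176 0.202]
0.02 92 lat [-0.028  0.027] z [0.172 0.201]
0.03 79 lat [-0.026  0.024] z [0.173 0.198]
0.04 79 lat [-0.025  0.025] z [0.177 0.198]
0.05 73 lat [-0.026  0.026] z [0.174 0.2  ]
0.06 80 lat [-0.025  0.024] z [0.168 0.199]
0.07 103 lat [-0.021  0.
[... 884 characters left out ...]
[-0.05   0.046] z [0.126 0.22 ]
-0.01 171 lat [-0.043  0.04 ] z [0.138 0.212]
0.0 30 lat [-0.032  0.008] z [0.161 0.201]
0.01 31 lat [-0.031  0.011] z [0.163 0.201]
0.02 53 lat [-0.031  0.02 ] z [0.148 0.2  ]
0.03 23 lat [-0.029  0.011] z [0.169 0.198]
0.04 25 lat [-0.029  0.008] z [0.165 0.197]
0.05 26 lat [-0.029  0.001] z [0.158 0.199]
0.06 51 lat [-0.028  0.019] z [0.154 0.198]
0.07 121 lat [-0.026  0.018] z [0.151 0.195]
0.08 66 lat [-0.022  0.017] z [0.151 0.192]
base [[-0.95  -0.199]
 [ 0.024  0.355]] 1097
bar 158 [ 0.51762131 -0.12264288  0.12583901] [-0.0347942   0.04880395] mid [ 0.52151525 -0.11682004] ang 56.22790889423778 [0.00442906 0.02638187]
rim 289 [ 0.51979358 -0.11426047]
```

View pics/c.png

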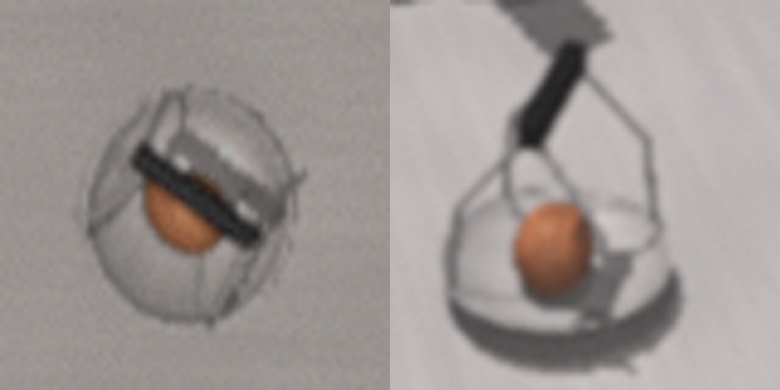

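The crop shows the egg lying under the black bar and aligned with it. The rim fit and the bar give dish centre ≈ (0.520, -0.114), bar at 57°. The lamp axis is at about 99.5°.

```bash
cat >> h.py <<'E'
def tool(wx,wy,wz,yaw_deg):
    """shift (mm) and twist for world TCP target, tool y at yaw_deg, from measured pose"""
    s=r.state(); w,x,y,z=s["orientation"]
    from scipy.spatial.transform import Rotation as Ro
    R=Ro.from_quat([x,y,z,w]).as_matrix(); sh=R.T@(np.array([wx,wy,wz])-s["ee_pos"])*1000
    now=np.degrees(np.arctan2(R[1,1],R[0,1])); dt=(yaw_deg-now+180)%360-180
    return np.round(sh,1),round(-np.radians(dt),4),"tilt",np.round(R[:2,2],4),"yaw",round(now,2)
E
python3 - <<'E'
from h import *
print(tool(.38,.25,.32,0)); print(tool(.5195,-.1138,.26,-32.8))
E
```

```text
(array([-305.1, -287.6,  -16.1]), np.float64(1.3171), 'tilt', array([0.    , 0.0002]), 'yaw', np.float64(75.46))
(array([-531.4, -604.8,   43.9]), np.float64(1.8895), 'tilt', array([0.    , 0.0002]), 'yaw', np.float64(75.46))
```

Careful with the scale: shifts go in shares of 1000 mm and turns go in shares of 2 pi rad. That gives: -605 mm is -0.605, -531 mm is -0.531, 1.89 rad is 0.3008.

Call:
{"name": "apply_moves", "arguments": {"motion": [[-0.044,-0.041,-0.002,0.0271,1],[-0.088,-0.082,-0.005,0.0541,1],[-0.131,-0.123,-0.007,0.0796,1],[-0.174,-0.164,-0.009,0.105,1],[-0.218,-0.205,-0.012,0.1321,1],[-0.262,-0.246,-0.014,0.1592,1],[-0.305,-0.288,-0.016,0.183,1],[-0.339,-0.336,-0.008,0.2069,1],[-0.373,-0.384,0,0.2308,1],[-0.407,-0.432,0.008,0.2546,1],[-0.441,-0.48,0.017,0.2785,1],[-0.475,-0.527,0.026,0.2944,1],[-0.505,-0.567,0.036,0.3008,1],[-0.531,-0.605,0.044,0.3008,1],[-0.531,-0.605,0.044,0.3008,1],[-0.531,-0.605,0.044,0.3008,1],[-0.531,-0.605,0.044,0.3008,1]]}}

```text
t: 3.02
ee_pos: [0.5191, -0.1126, 0.2601]
orientation: [-0.0, 0.878, 0.479, 0.0]
wrist_force: [-0.2, 0.2, 0.3]
gripper_width: 1.004
finger_force: 0.0
```

```bash
python3 - <<'E'
from h import *
im,d=r.camera("side"); cv2.imwrite("pics/s1.png",cv2.resize(im[150:310,180:380,::-1],(750,600),interpolation=2))
print(r.state()["ee_pos"],r.state()["q"],r.state()["wrist_force"])
print(tool(.5195,-.1138,.178,-32.8))
E
```

```text
[ 0.51906831 -0.11266526  0.26012731] [-0.52259396  0.17365586  0.72763347  1.80192447 -0.12411268  1.21161586
 -0.32965913] [-0.25892109  0.30893922  0.60149063]
(array([-0.8,  1. , 82.1]), np.float64(0.0015), 'tilt', array([0.0005, 0.0009]), 'yaw', np.float64(-32.71))
```

View pics/s1.png

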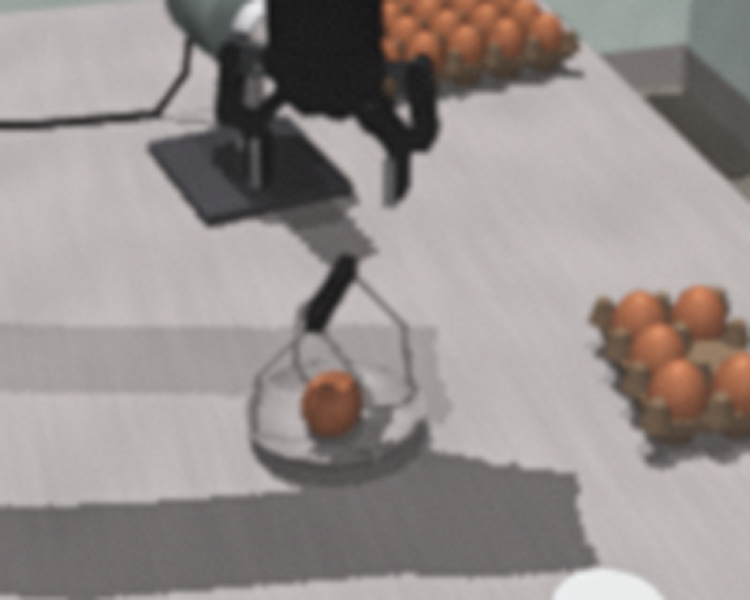

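The picture shows the open fingers above and straddling the bar (bar at about (330,292) in the crop), with the egg centred. I'll descend and close gradually.

To row units: 82 mm is 0.082, 77 mm is 0.077.

Call:
{"name": "apply_moves", "arguments": {"motion": [[-0.0002,0.0002,0.015,0,1],[-0.0004,0.0004,0.032,0,1],[-0.0006,0.0007,0.05,0,0.9],[-0.0008,0.001,0.066,0,0.7],[-0.0008,0.001,0.077,0,0.5],[-0.0008,0.001,0.082,0,0.35],[-0.0008,0.001,0.082,0,0.3],[-0.0008,0.001,0.082,0,0.26],[-0.0008,0.001,0.082,0,0.23],[-0.0008,0.001,0.082,0,0.2],[-0.0008,0.001,0.082,0,0.18],[-0.0008,0.001,0.082,0,0.16],[-0.0008,0.001,0.082,0,0.14],[-0.0008,0.001,0.082,0,0.1],[-0.0008,0.001,0.082,0,0],[-0.0008,0.001,0.082,0,0],[-0.0008,0.001,0.082,0,0]]}}

```text
t: 5.2
ee_pos: [0.5195, -0.1151, 0.1781]
orientation: [-0.0, 0.878, 0.478, 0.0]
wrist_force: [-2.5, 0.9, 5.7]
gripper_width: 0.151
finger_force: 58.7
```

```bash
python3 - <<'E'
from h import *
im,d=r.camera("top"); cv2.imwrite("pics/t2.png",cv2.resize(im[190:290,240:350,::-1],(660,600),interpolation=2))
s=r.state();print(s["ee_pos"],s["wrist_force"],s["wrist_torque"],s["gripper_width"])
print(tool(.52,-.113,.178,-32.8))
E
```

```text
[ 0.51952022 -0.11508454  0.17811158] [-2.21530718  1.39466559  5.2879769 ] [ 0.26689389  0.40010737 -0.00939441] 0.15601288772004307
(array([ 2. , -0.7,  0.1]), np.float64(-0.0004), 'tilt', array([0.0003, 0.0003]), 'yaw', np.float64(-32.82))
```

To row units: -146 mm is -0.146, -145 mm is -0.145.

Call:
{"name": "apply_moves", "arguments": {"motion": [[0,0,-0.001,0,0],[0,0,-0.004,0,0],[0,0,-0.009,0,0],[0,0,-0.016,0,0],[0,0,-0.025,0,0],[0,0,-0.035,0,0],[0,0,-0.045,0,0],[0,0,-0.055,0,0],[0,0,-0.065,0,0],[0,0,-0.075,0,0],[0,0,-0.085,0,0],[0,0,-0.095,0,0],[0,0,-0.105,0,0],[0,0,-0.115,0,0],[0,0,-0.124,0,0],[0,0,-0.132,0,0],[0,0,-0.138,0,0],[0,0,-0.142,0,0],[0,0,-0.145,0,0],[0,0,-0.146,0,0]]}}

```text
t: 7.75
ee_pos: [0.5194, -0.1152, 0.3239]
orientation: [-0.0, 0.878, 0.478, -0.0]
wrist_force: [0.6, -0.3, -2.8]
gripper_width: 0.151
finger_force: 58.5
```

```bash
python3 - <<'E'
from h import *
s=r.state();print(s["ee_pos"],s["wrist_force"],s["wrist_torque"],s["gripper_width"],s["q"])
im,d=r.camera("side"); cv2.imwrite("pics/s2.png",cv2.resize(im[120:280,180:380,::-1],(750,600),interpolation=2))
P=[]
for n in("side","top"):
    if n=="top": im,d=r.camera(n)
    for x in r.silhouettes("dish",n)[:1]:
        m=cv2.dilate(np.asarray(x["pixels"]).astype(np.uint8),np.ones((5,5)))>0
        D=cloud(n,d,m); z=D[:,2]; print(n,x["confidence"],np.percentile(z,[2,50,98]))
        # rim ellipse/plane: points 55-70 mm from tcp axis
        from scipy.optimize import least_squares as ls
        rr=np.hypot(*(D[:,:2]-s["ee_pos"][:2]).T); k=D[(rr>.057)&(rr<.07)&(z>.15)&(z<.18)]
        g=ls(lambda p:np.hypot(k[:,0]-p[0],k[:,1]-p[1])-.064,s["ee_pos"][:2],loss="soft_l1",f_scale=.003)
        A=np.c_[k[:,:2]-s["ee_pos"][:2],np.ones(len(k))]; print("rim",len(k),g.x,np.linalg.lstsq(A,k[:,2],rcond=None)[0])
    e=r.silhouettes("egg",n)[:2]
    for x in e:
        E=cloud(n,d,np.asarray(x["pixels"])); print("egg",x["confidence"],len(E),np.median(E,0),x["centre"])
E
```

```text
[ 0.51939698 -0.11516039  0.32391185] [ 0.57383247 -0.29169074 -2.84501897] [-0.00702977 -0.03269581 -0.02469082] 0.1512875770092616 [-0.53941894  0.12061627  0.73712774  1.7105881  -0.08319053  1.34234007
 -0.36003114]
side 0.69 [-0.00258664  0.15740706  0.27663185]
rim 368 [ 0.51955003 -0.11537912] [-0.00916635 -0.00685776  0.16664766]
egg 0.5 227 [ 0.51555243 -0.13132551  0.1836849 ] [266.3, 210.9]
top 0.28 [-0.00377922  0.18412617  0.22261315]
rim 0 [ 0.51939698 -0.11516039] [0. 0. 0.]
```

View pics/s2.png

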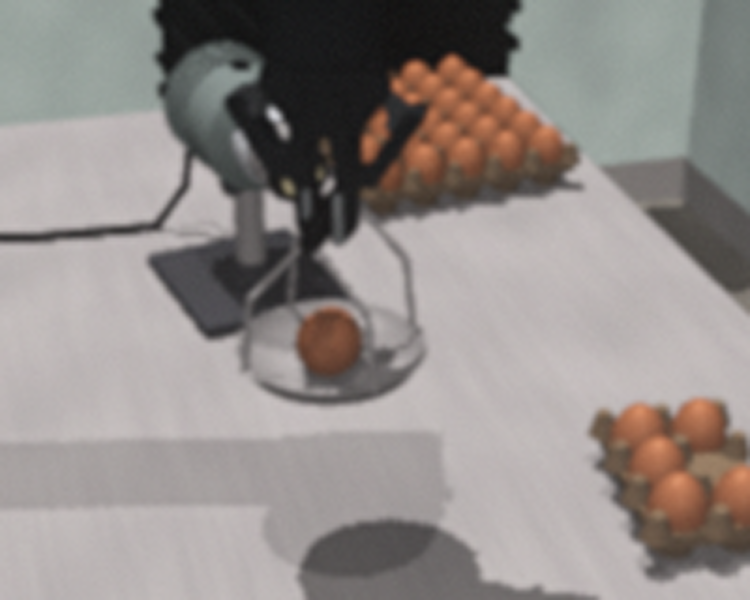

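The dish hangs level with its rim ellipse around (335,345). The egg at (330,343) is centred, and the dish axis coincides with the TCP. I'll move slowly towards the lamp so the egg stays put.

To row units: 78.9 mm is 0.0789, -1.3 mm is -0.0013.

Call:
{"name": "apply_moves", "arguments": {"motion": [[0.0005,-0.0001,0,0,0],[0.0015,-0.0004,0,0,0],[0.0029,-0.0008,0,0,0],[0.005,-0.0013,0,0,0],[0.0079,-0.0021,0,0,0],[0.0116,-0.003,0,0,0],[0.016,-0.0041,0,0,0],[0.0208,-0.0054,0,0,0],[0.0257,-0.0067,0,0,0],[0.0305,-0.0079,0,0,0],[0.0353,-0.0092,0,0,0],[0.0402,-0.0104,0,0,0],[0.045,-0.0117,0,0,0],[0.0499,-0.0129,0,0,0],[0.0547,-0.0142,0,0,0],[0.0595,-0.0154,0,0,0],[0.0644,-0.0167,0,0,0],[0.0692,-0.018,0,0,0],[0.0741,-0.0192,0,0,0],[0.0789,-0.0205,0,0,0]]}}

```text
t: 10.55
ee_pos: [0.5451, -0.0374, 0.3239]
orientation: [-0.0, 0.878, 0.478, 0.0]
wrist_force: [0.2, 0.7, -4.3]
gripper_width: 0.152
finger_force: 58.5
```

To row units: 96.8 mm is 0.0968, 92 mm is 0.092.

Call:
{"name": "apply_moves", "arguments": {"motion": [[0.0048,-0.0013,0,0,0],[0.0097,-0.0025,0,0,0],[0.0145,-0.0038,0,0,0],[0.0194,-0.005,0,0,0],[0.0242,-0.0063,0,0,0],[0.029,-0.0075,0,0,0],[0.0339,-0.0088,0,0,0],[0.0387,-0.01,0,0,0],[0.0436,-0.0113,0,0,0],[0.0484,-0.0126,0,0,0],[0.0532,-0.0138,0,0,0],[0.0581,-0.0151,0,0,0],[0.0629,-0.0163,0,0,0],[0.0678,-0.0176,0,0,0],[0.0726,-0.0188,0,0,0],[0.0774,-0.0201,0,0,0],[0.0823,-0.0214,0,0,0],[0.0871,-0.0226,0,0,0],[0.092,-0.0239,0,0,0],[0.0968,-0.0251,0,0,0]]}}

```text
t: 13.05
ee_pos: [0.5765, 0.0575, 0.3239]
orientation: [-0.0, 0.878, 0.478, 0.0]
wrist_force: [-0.2, 0.0, -4.2]
gripper_width: 0.154
finger_force: 58.5
```

To row units: 21.5 mm is 0.0215, 21.3 mm is 0.0213, -0.32 rad is -0.0509.

Call:
{"name": "apply_moves", "arguments": {"motion": [[0.0044,-0.0011,0,0,0],[0.0082,-0.0021,0,0,0],[0.0116,-0.003,0,0,0],[0.0145,-0.0038,0,0,0],[0.0169,-0.0044,0,0,0],[0.0187,-0.0048,0,0,0],[0.0199,-0.0052,0,0,0],[0.0208,-0.0054,0,0,0],[0.0213,-0.0055,0,0,0],[0.0215,-0.0056,0,0,0],[0.0215,-0.0056,0,-0.0008,0],[0.0215,-0.0056,0,-0.0032,0],[0.0215,-0.0056,0,-0.0072,0],[0.0215,-0.0056,0,-0.0127,0],[0.0215,-0.0056,0,-0.0191,0],[0.0215,-0.0056,0,-0.0255,0],[0.0215,-0.0056,0,-0.0318,0],[0.0215,-0.0056,0,-0.0382,0],[0.0215,-0.0056,0,-0.0446,0],[0.0215,-0.0056,0,-0.0509,0]]}}

```text
t: 15.55
ee_pos: [0.5833, 0.0783, 0.3239]
orientation: [-0.0, 0.79, 0.613, 0.0]
wrist_force: [0.9, 0.1, -3.3]
gripper_width: 0.153
finger_force: 58.5
```

To row units: -0.413 rad is -0.0657.

Call:
{"name": "apply_moves", "arguments": {"motion": [[0,0,0,-0.0064,0],[0,0,0,-0.0127,0],[0,0,0,-0.0191,0],[0,0,0,-0.0255,0],[0,0,0,-0.0318,0],[0,0,0,-0.0382,0],[0,0,0,-0.0446,0],[0,0,0,-0.0501,0],[0,0,0,-0.0549,0],[0,0,0,-0.0589,0],[0,0,0,-0.0621,0],[0,0,0,-0.064,0],[0,0,0,-0.0653,0],[0,0,0,-0.0657,0],[0,0,0,-0.0657,0],[0,0,0,-0.0657,0]]}}

```text
t: 17.55
ee_pos: [0.5833, 0.0783, 0.3239]
orientation: [-0.0, 0.648, 0.761, 0.0]
wrist_force: [-0.7, -0.1, -4.1]
gripper_width: 0.15
finger_force: 58.5
```

```bash
python3 - <<'E'
from h import *
s=r.state();print(s["t"],s["ee_pos"],s["wrist_force"],s["wrist_torque"],s["gripper_width"],s["q"])
print(tool(.5832,.0782,.324,9.17))
a,_=r.camera("side"); b,_=r.camera("top")
cv2.imwrite("pics/c3.png",cv2.hconcat([cv2.resize(a[110:240,200:320,::-1],(390,422),interpolation=2),cv2.resize(b[170:290,130:240,::-1],(387,422),interpolation=2)]))
E
```

```text
17.55 [0.5832924  0.0783095  0.32388464] [-0.69872957 -0.09907259 -4.05287524] [-0.04538824 -0.0055788   0.02255385] 0.14977186011647348 [-0.64062695  0.25407768  0.51979392  1.55822486 -0.12801826  1.36334944
  0.05161684]
(array([-0.1, -0.1, -0.1]), np.float64(-0.0002), 'tilt', array([-0.    ,  0.0001]), 'yaw', np.float64(9.16))
```

View pics/c3.png

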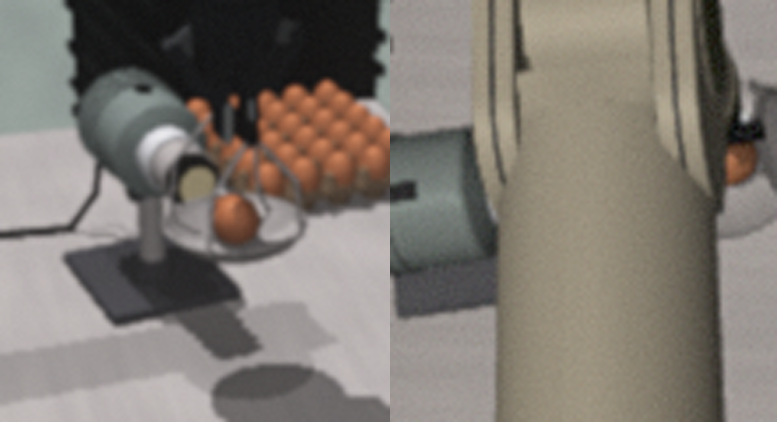

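The left crop shows the dish at (235,225) just in front of the collar at (195,183), with the egg still centred at (237,220). In the right crop the arm hides the gap. I'll take a force baseline before feeling for contact.

```bash
cat >> h.py <<'E'
def feel(n=8):
    L=[]
    for _ in range(n):
        r.camera("side"); s=r.state(); L.append(np.r_[s["wrist_force"],s["wrist_torque"]])
    L=np.array(L); a=.16; ux=np.array([-np.sin(a),np.cos(a)]); 
    print("t",s["t"],"pos",np.round(s["ee_pos"],4),"F",L.mean(0).round(3),"sd",L.std(0).round(3),"F_along",(L[:,:2]@ux).mean().round(3),"T_across",(L[:,3:5]@[np.cos(a),np.sin(a)]).mean().round(4))
E
python3 -c "
from h import *
feel(10)"
```

```text
t 18.15 pos [0.5833 0.0783 0.3239] F [-0.028  0.13  -3.813 -0.014 -0.007 -0.015] sd [0.47  0.546 0.439 0.02  0.026 0.024] F_along 0.133 T_across -0.0152
```

Call:
{"name": "apply_moves", "arguments": {"motion": [[0.0003,0,0,0,0],[0.001,0,0,0,0],[0.002,0,0,0,0],[0.0035,0,0,0,0],[0.005,0,0,0,0],[0.0065,0,0,0,0],[0.008,0,0,0,0],[0.0093,0,0,0,0],[0.0103,0,0,0,0],[0.011,0,0,0,0],[0.0115,0,0,0,0],[0.012,0,0,0,0],[0.012,0,0,0,0]]}}

```text
t: 19.77
ee_pos: [0.5814, 0.0902, 0.3239]
orientation: [-0.0, 0.648, 0.761, 0.0]
wrist_force: [-0.3, 0.5, -3.2]
gripper_width: 0.154
finger_force: 58.5
```

```bash
python3 -c "
from h import *
feel(6)"
```

```text
t 20.075 pos [0.5814 0.0901 0.3239] F [-2.610e-01 -2.380e-01 -3.431e+00 -1.000e-03 -1.000e-02  6.000e-03] sd [0.399 0.417 0.487 0.025 0.021 0.013] F_along -0.193 T_across -0.0023
```

To row units: 5 mm is 0.005, 4.5 mm is 0.0045.

Call:
{"name": "apply_moves", "arguments": {"motion": [[0.0005,0,0,0,0],[0.0015,0,0,0,0],[0.0025,0,0,0,0],[0.0035,0,0,0,0],[0.0045,0,0,0,0],[0.005,0,0,0,0],[0.005,0,0,0,0]]}}

```text
t: 20.95
ee_pos: [0.5806, 0.0951, 0.3239]
orientation: [-0.0, 0.648, 0.761, 0.0]
wrist_force: [0.7, 0.3, -3.5]
gripper_width: 0.146
finger_force: 58.5
```

```bash
python3 -c "
from h import *
feel(6)"
```

```text
t 21.25 pos [0.5806 0.095  0.3239] F [-5.710e-01 -2.340e-01 -3.878e+00 -3.000e-03  8.000e-03  5.000e-03] sd [0.537 0.405 0.201 0.029 0.03  0.024] F_along -0.14 T_across -0.0012
```

To row units: 4 mm is 0.004, 3.5 mm is 0.0035.

Call:
{"name": "apply_moves", "arguments": {"motion": [[0.0005,0,0,0,0],[0.001,0,0,0,0],[0.002,0,0,0,0],[0.003,0,0,0,0],[0.0035,0,0,0,0],[0.004,0,0,0,0],[0.004,0,0,0,0]]}}

```text
t: 22.12
ee_pos: [0.5799, 0.0991, 0.3239]
orientation: [-0.0, 0.648, 0.761, 0.0]
wrist_force: [-1.1, 0.5, -3.9]
gripper_width: 0.154
finger_force: 58.5
```

```bash
python3 -c "
from h import *
feel(6)"
```

```text
t 22.425 pos [0.5799 0.099  0.3239] F [ 3.560e-01  1.080e-01 -3.955e+00  3.000e-03 -1.900e-02  2.000e-03] sd [0.479 0.403 0.35  0.022 0.021 0.033] F_along 0.05 T_across -0.0004
```

Still no contact after 21 mm, so I'll keep going in small steps.

To row units: 4 mm is 0.004, 3.5 mm is 0.0035.

Call:
{"name": "apply_moves", "arguments": {"motion": [[0.0005,0,0,0,0],[0.001,0,0,0,0],[0.002,0,0,0,0],[0.003,0,0,0,0],[0.0035,0,0,0,0],[0.004,0,0,0,0],[0.004,0,0,0,0]]}}

```text
t: 23.3
ee_pos: [0.5793, 0.103, 0.3239]
orientation: [-0.0, 0.648, 0.761, 0.0]
wrist_force: [0.6, 1.3, -3.7]
gripper_width: 0.152
finger_force: 58.5
```

```bash
python3 -c "
from h import *
feel(6)
a,d=r.camera('side')
cv2.imwrite('pics/s4.png',cv2.resize(a[130:220,210:310,::-1],(666,600),interpolation=2))"
```

```text
t 23.6 pos [0.5793 0.103  0.3239] F [-3.080e-01  8.800e-02 -4.051e+00 -1.100e-02 -4.000e-03 -7.000e-03] sd [0.733 0.339 0.232 0.027 0.034 0.032] F_along 0.136 T_across -0.0113
```

View pics/s4.png

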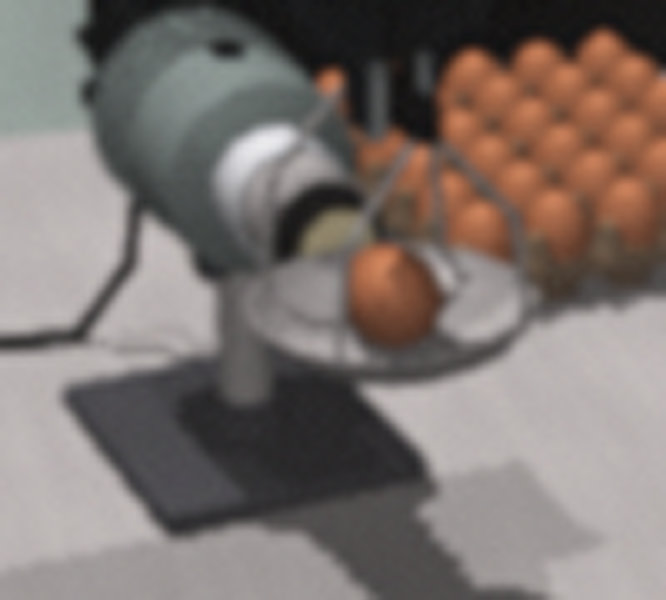

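The crop shows the rim's far edge just below and in front of the collar at (325,230), with the egg centred. Contact should be very near.

To row units: 3 mm is 0.003, 2.5 mm is 0.0025.

Call:
{"name": "apply_moves", "arguments": {"motion": [[0.0005,0,0,0,0],[0.001,0,0,0,0],[0.002,0,0,0,0],[0.0025,0,0,0,0],[0.003,0,0,0,0],[0.003,0,0,0,0]]}}

```text
t: 24.4
ee_pos: [0.5789, 0.1059, 0.3239]
orientation: [0.0, 0.648, 0.761, 0.0]
wrist_force: [-0.3, -0.5, -3.3]
gripper_width: 0.156
finger_force: 58.6
```

```bash
python3 -c "
from h import *
feel(6)
c,R,t=cal('side')
for al in (.08,.088):
  p=np.array([.5555+.1593*al,.25-.9872*al,.17]); q=R@p+t; print(q[0]/q[2]*c['fx']+c['cx'],q[1]/q[2]*c['fy']+c['cy'],c['fx']/q[2])"
```

```text
t 24.7 pos [0.5789 0.1059 0.3239] F [ 0.159 -1.08  -3.136 -0.256 -0.029  0.012] sd [0.214 0.394 0.533 0.031 0.022 0.029] F_along -1.092 T_across -0.257
259.9752371180172 166.65317731070192 318.56680852429525
260.9614285645093 167.58099522878243 320.0663474151401
```

To row units: 3 mm is 0.003, 2.5 mm is 0.0025.

Call:
{"name": "apply_moves", "arguments": {"motion": [[0.0005,0,0,0,0],[0.001,0,0,0,0],[0.002,0,0,0,0],[0.0025,0,0,0,0],[0.003,0,0,0,0],[0.003,0,0,0,0]]}}

```text
t: 25.45
ee_pos: [0.5784, 0.1089, 0.3239]
orientation: [-0.0, 0.648, 0.761, 0.0]
wrist_force: [-0.0, -0.9, -2.9]
gripper_width: 0.154
finger_force: 58.6
```

```bash
python3 -c "
from h import *
feel(6)"
```

```text
t 25.75 pos [0.5784 0.1089 0.3239] F [ 2.810e-01 -1.448e+00 -3.350e+00 -3.730e-01 -5.100e-02 -2.000e-03] sd [0.399 0.362 0.195 0.019 0.027 0.024] F_along -1.474 T_across -0.3766
```

Contact is clear: about 1.5 N along the axis, roughly 5-6 mm into the spring, and repeatable at 0.15 N/mm. Now the slow quarter turn.

To row units: 0.72 rad is 0.1146.

Call:
{"name": "apply_moves", "arguments": {"motion": [[0,0,0,0.0008,0],[0,0,0,0.0024,0],[0,0,0,0.0048,0],[0,0,0,0.008,0],[0,0,0,0.0119,0],[0,0,0,0.0167,0],[0,0,0,0.0223,0],[0,0,0,0.0286,0],[0,0,0,0.0358,0],[0,0,0,0.043,0],[0,0,0,0.0501,0],[0,0,0,0.0573,0],[0,0,0,0.0645,0],[0,0,0,0.0716,0],[0,0,0,0.0788,0],[0,0,0,0.0859,0],[0,0,0,0.0931,0],[0,0,0,0.1003,0],[0,0,0,0.1074,0],[0,0,0,0.1146,0]]}}

```text
t: 28.25
ee_pos: [0.5783, 0.1089, 0.3239]
orientation: [-0.0, 0.876, 0.483, 0.0]
wrist_force: [-0.7, -1.7, -3.9]
gripper_width: 0.151
finger_force: 58.5
```

```bash
python3 -c "
from h import *
feel(5)"
```

```text
t 28.5 pos [0.5785 0.1089 0.324 ] F [ 0.588 -1.253 -4.15  -0.404 -0.194 -0.028] sd [0.224 0.352 0.552 0.046 0.019 0.018] F_along -1.331 T_across -0.4295
```

To row units: 0.68 rad is 0.1082.

Call:
{"name": "apply_moves", "arguments": {"motion": [[0,0,0,0.0016,0],[0,0,0,0.0048,0],[0,0,0,0.0095,0],[0,0,0,0.0159,0],[0,0,0,0.0231,0],[0,0,0,0.0302,0],[0,0,0,0.0374,0],[0,0,0,0.0446,0],[0,0,0,0.0517,0],[0,0,0,0.0589,0],[0,0,0,0.066,0],[0,0,0,0.0732,0],[0,0,0,0.0804,0],[0,0,0,0.0867,0],[0,0,0,0.0923,0],[0,0,0,0.0971,0],[0,0,0,0.1011,0],[0,0,0,0.1042,0],[0,0,0,0.1066,0],[0,0,0,0.1082,0]]}}

```text
t: 31.0
ee_pos: [0.5784, 0.1089, 0.3239]
orientation: [-0.0, 0.986, 0.164, 0.0]
wrist_force: [-0.8, -0.8, -3.2]
gripper_width: 0.151
finger_force: 58.5
```

To row units: 0.171 rad is 0.0272.

Call:
{"name": "apply_moves", "arguments": {"motion": [[0,0,0,0.0016,0],[0,0,0,0.004,0],[0,0,0,0.0072,0],[0,0,0,0.0111,0],[0,0,0,0.0151,0],[0,0,0,0.0191,0],[0,0,0,0.0223,0],[0,0,0,0.0247,0],[0,0,0,0.0263,0],[0,0,0,0.0271,0],[0,0,0,0.0272,0],[0,0,0,0.0272,0],[0,0,0,0.0272,0]]}}

```text
t: 32.62
ee_pos: [0.5784, 0.1089, 0.3239]
orientation: [-0.0, 0.997, 0.08, 0.0]
wrist_force: [-0.2, -2.1, -3.2]
gripper_width: 0.15
finger_force: 58.5
```

```bash
python3 -c "
from h import *
feel(6)
print(tool(.5784,.1089,.3239,9.16-90))
a,d=r.camera('side')
for th in('egg','dish'):
  for x in r.silhouettes(th,'side')[:1]:
    m=np.asarray(x['pixels']);P=cloud('side',d,m);print(th,x['confidence'],np.median(P,0))
    D=P
p=r.state()['ee_pos'];rr=np.hypot(*(D[:,:2]-p[:2]).T);k=D[(rr>.057)&(rr<.07)&(D[:,2]>.14)&(D[:,2]<.19)]
print(len(k),np.linalg.lstsq(np.c_[k[:,:2]-p[:2],np.ones(len(k))],k[:,2],rcond=None)[0])
cv2.imwrite('pics/s5.png',cv2.resize(a[130:220,210:310,::-1],(666,600),interpolation=2))"
```

```text
t 32.925 pos [0.5783 0.1089 0.3239] F [-0.02  -0.799 -3.42  -0.297  0.057  0.023] sd [0.574 0.304 0.517 0.028 0.038 0.021] F_along -0.786 T_across -0.2837
(array([ 0.,  0., -0.]), np.float64(-0.0), 'tilt', array([-0.    ,  0.0001]), 'yaw', np.float64(-80.84))
egg 0.63 [0.57711081 0.09437931 0.18140674]
dish 0.93 [0.56882697 0.10500981 0.16475408]
224 [-0.02538441 -0.01503406  0.16693563]
```

View pics/s5.png

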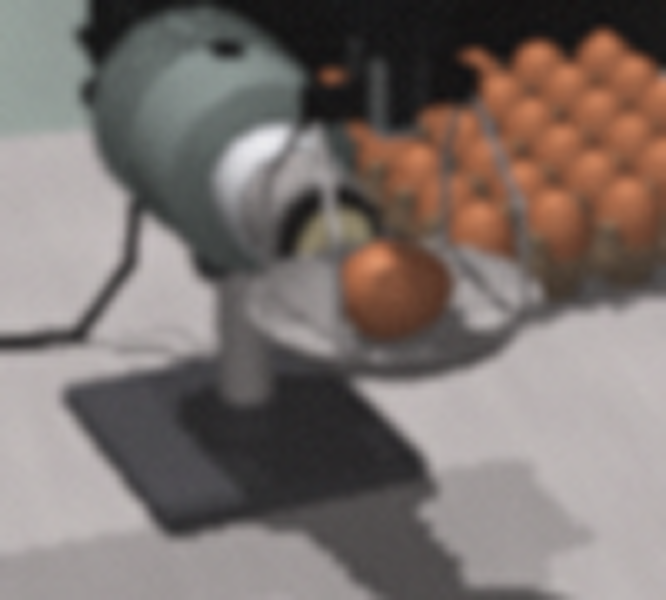

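The crop shows the egg at (395,290), centred and side-on to the collar at (330,225). The rim is still against the collar, the dish is level, and the force is about 1 N. Handing in.

```bash
python3 -c "
from h import *
print(r.job_done())"
```

```text
the job is handed in; nothing more can be done
None
```

I handed the job in at about 33 s: the dish is held level and still against the collar at roughly 1 N, its bar turned square across the beam and the egg centred and side-on to the lamp; no verdict came back.

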